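# Reseat the amplifier's loose relay and reset its protection

## Task

An amplifier lies open on the repair bench. One of its four plug-in relays stands proud of its socket: with the fingertips press it gently straight down until it is fully home, then press the round reset key fully down and let it spring back. Pinch, pull and lift nothing, do not press the reset key before the relay is home, touch no other part of the amplifier, leave the loose things where they lie, and finish clear of everything.

Things in the scene. Friction and masses are not known exactly. Their poses are not given: they have to be found in the camera images.
- chassis: fixed open aluminium tray 280 (its x) by 440 mm (its y), 50 mm walls, grey front panel 55 mm high on its -x side. Origin: centre of its underside on the bench; all relays and keys share its yaw. Inside: transformer 54 mm high at the +y end, two black capacitors 60 mm high at the -y end, heat sink 48 mm high at the +x wall, key bracket (top 40 mm above the bench) along the -x side.
- loose_socket: the black socket, 36 x 36 x 14 mm, of the relay that stands proud, together with that relay. It has any of the four places in a row along the chassis's y, 65 mm apart, about 26 mm to +x of the chassis origin. Origin at the centre of its underside, 12 mm above the bench.
- loose_relay (a joint): how far the proud relay has been pushed down, m: starts between 0 and 0.003, 0.016 is fully home against a hard stop. It slides straight down with about 5 N of friction and stays where it is left; negative values mean it is pulled out.
- loose_relay_top (a point): centre of the flat top, 28 x 28 mm, of the proud relay's 42 mm high can; it moves with the relay. At the start 81 to 84 mm above the bench, 68 mm when fully home, level with the other relays.
- relay_1: a relay of the same look that is already fully home: 28 x 28 mm can in a 36 x 36 mm black socket; leave it alone. Origin at the centre of the socket's underside (12 mm above the bench); the can's top is 56 mm above the origin.
- relay_2: a relay of the same look that is already fully home: 28 x 28 mm can in a 36 x 36 mm black socket; leave it alone. Origin at the centre of the socket's underside (12 mm above the bench); the can's top is 56 mm above the origin.
- relay_3: a relay of the same look that is already fully home: 28 x 28 mm can in a 36 x 36 mm black socket; leave it alone. Origin at the centre of the socket's underside (12 mm above the bench); the can's top is 56 mm above the origin.
- reset_button_base: the round reset key: round grey housing 42 mm in diameter and 12 mm high, with its round black cap. It has any of the three places in a row along the chassis's y, 80 mm apart, about 70 mm to -x of the chassis origin. Origin at the centre of its underside, 40 mm above the bench.
- reset_button (a joint): travel of the round reset key's cap, m: 0 is up, 0.006 is fully down. A spring brings it back; it takes about 5 N to press fully down, 1.5 N to start.
- reset_button_top (a point): centre of the flat top of the round reset key's cap, 26 mm in diameter, 62 mm above the bench when up; moves with the cap.
- square_1: a square spring key: 26 x 26 mm black cap on a 42 x 42 mm grey base, cap top 22 mm above the base's underside; leave it alone. Origin at the centre of the base's underside.
- square_2: a square spring key: 26 x 26 mm black cap on a 42 x 42 mm grey base, cap top 22 mm above the base's underside; leave it alone. Origin at the centre of the base's underside.
- control_knob: loose aluminium knob, 36 mm in diameter and 20 mm high, standing on the board behind the relays; origin at the centre of its underside.
- screwdriver: loose screwdriver 200 mm long and 26 mm thick, lying on the bench in front of the chassis, roughly along y; origin under its middle.
- solder_spool: loose spool, 60 mm in diameter and 46 mm high, standing on the bench beyond the chassis; origin at the centre of its underside.
- screw_jar: loose small jar, 50 mm in diameter and 60 mm high, standing on the bench at the -y end of the chassis; origin at the centre of its underside.

How it is judged:
By the outcome, as a careful person would: the job done as asked, in the order asked, and still so for the second after the job is handed in, with the robot touching nothing.
It also fails if it takes over 42 s, if anything falls off the work surface, if the arm or the gripper's body presses on something with over 40 N, if the wrist force passes 120 N, or if a joint passes its speed limit or range.

## Robot

A 6-joint arm with a two-finger parallel gripper is mounted at the origin on the work surface. World frame = base frame: x ahead of the robot, y to its left, z up, the work surface at z = 0. Lengths are in m, angles in rad, forces in N, time in s.
With the tool pointing down it reaches from about 0.375 to 0.925 m from the base axis. Payload 5.7 kg.
Tool frame: the origin (TCP) lies midway between the tips of the shut fingers; the grasp point (between the pads) lies 19 mm behind it; z points along the fingers, x is the direction in which the jaws open and shut, and the axes are right-handed (so a half turn about z gives the same grasp; the last joint's range is limited). The gripper opens to 88 mm and grips with 3 to 60 N. Pads are 20 mm wide; open, the fingers measure 115 mm over their backs; the gripper's body (75 mm by 178 mm) begins 61 mm behind the grasp point.
Start: joints at [-1.341, 0.359, 1.51, -0, 1.272, -0.115], TCP at [0.203, -0.565, 0.223] pointing down, gripper open.
Joint ranges: [-2.97, 2.97], [-1.01, 2.36], [0.21, 2.38], [-0.96, 4.11], [0.2, 2.71], [-2.98, 2.98]. Speed limits (rad/s): [2.39, 2.39, 3.14, 3.14, 3.14, 3.14].

## Interface

Orientations are given as a unit quaternion [x, y, z, w].
In Python, from bench import move_ptp, servo_line, goto_joints, move_gripper, sleep, inverse_kinematics, capture, PlanningError, close_job, spot_in, silhouettes, current_clock, current_joint_pos, current_qvel, current_joint_torque, current_position, current_orientation, current_force, current_torque, current_finger_gap gives the robot as it stands. Calls block until the motion is done:
- move_ptp(position, orientation): joint-space move of the TCP to a pose.
- servo_line(position, orientation=None, rate=0.15, contact_N=None): straight line of the TCP; orientation=None keeps the orientation; rate is the mean speed in m/s. With contact_N (N) it stops when the force on the tool has changed by that much, and returns True; else False.
- goto_joints(angles): joint-space move.
- move_gripper(opening): finger opening in m; the grip force is fixed at half the most; returns when the fingers have stopped.
- sleep(seconds).
- inverse_kinematics(position, orientation): joint angles nearest the present ones, or None.
- capture(name): name is "scene" or "side" or "wrist"; returns a dict with "image" (400x640x3 uint8, blue, green, red), "range_z" (400x640 float32, m along the optical axis (not along the pixel's ray), 0 where there is no reading), "intrinsics" (3x3 intrinsics, pixels), "k1" (the pictures are not rectified: a ray, as slopes to the right and down, at radius r is drawn at 1 + k1 r^2 times it, then the intrinsics apply), "R" (3x3) and "t" (3): a world point X has camera coordinates R X + t. Camera axes: x right, y down, z forward; pixel columns grow to the right and rows downward; lengths in m; the calibration is good to about 2 mm. A picture is of the moment at which its call begins.
A pose or a line that the arm cannot do raises PlanningError and nothing moves.
- close_job(): hands the job in, once; it reports no verdict.
Trained networks look in the newest picture that a camera, given by its name, has taken for a name from the list of things; names that differ only in an ending like _2 or _b are one class to them, and where a whole thing is asked for, a point or a joint stands for the part that bears it (a point fixed in the world has none). Each returns a list of dicts, best first, with "conf" (0 to 1); they miss things now and then, are a little off and sometimes report something else, mostly with a low value. They report only what shows in the picture. A call takes as long as a camera call.
- spot_in(camera, query): "xy" ([column, row] in pixels, amid what is visible of it).
- silhouettes(camera, query): "region" (400x640 bool, what is visible of it) and "xy" ([column, row] in pixels, amid what is visible of it).
Readings, each from a call of its own:
- current_clock(): time.
- current_joint_pos(): joint angles.
- current_qvel(): joint speeds.
- current_joint_torque(): joint torques, N m.
- current_position(): TCP position.
- current_orientation(): TCP orientation.
- current_force(): force on the tool from outside, world axes, zero at the start.
- current_torque(): the same for the moment, N m.
- current_finger_gap(): finger opening in m.
Only numpy, scipy, OpenCV 4.12 (cv2) and the standard library are available. Lean on these libraries where they do the work, as an engineer would, in place of code of your own. Each camera call takes 0.05 s, during which the arm holds its last target.

## Working session

There is one attempt and no reset: what is moved stays moved. The work goes in short steps, each a Python script; the robot and the scene stay as the last script left them, time stands still between calls to the robot, and variables do not carry over. Pictures are saved under pics/ and viewed, and the job is handed in when it is done.

```bash
mkdir -p pics; ls
cat > h.py <<'E'
import numpy as np, cv2
from bench import *
def pt(c,uv,z=None):
    K=c["intrinsics"]; k1=c["k1"]
    u,v=uv; d=np.array([(u-K[0,2])/K[0,0],(v-K[1,2])/K[1,1]]); s=d.copy()
    for _ in range(20): s=d/(1+k1*(s@s))
    R=np.array(c["R"]);t=np.array(c["t"])
    ray=R.T@np.array([s[0],s[1],1.]); o=-R.T@t
    if z is None:
        r=c["range_z"][int(round(v)),int(round(u))]
        return o+ray*r
    return o+ray*(z-o[2])/ray[2]
E
python3 - <<'E'
from h import *
for n in ("scene","side","wrist"):
    c=capture(n); cv2.imwrite(f"pics/{n}0.png",c["image"])
    R=np.array(c["R"]);print(n,-R.T@np.array(c["t"]),R[2])
    if n=="wrist": continue
    for q in ("loose_relay_top","loose_socket","relay_1","reset_button_base","reset_button_top","square_1","chassis","control_knob"):
        print(q,[(np.round(s["xy"]),round(s["conf"],2),np.round(pt(c,s["xy"]),3)) for s in spot_in(n,q)])
print(current_clock())
E
```

```text
pics
scene [ 1.10592662 -0.09120292  0.89394799] [-0.5579864   0.05667767 -0.82791232]
loose_relay_top [(array([292., 218.]), 0.5, array([ 0.591, -0.096,  0.079]))]
loose_socket [(array([292., 219.]), 0.59, array([ 0.593, -0.099,  0.076])), (array([376., 220.]), 0.4, array([0.605, 0.094, 0.054]))]
relay_1 [(array([346., 217.]), 0.79, array([0.598, 0.025, 0.072])), (array([374., 220.]), 0.77, array([0.604, 0.089, 0.055])), (array([321., 219.]), 0.75, array([ 0.594, -0.033,  0.068]))]
reset_button_base [(array([297., 188.]), 0.64, array([ 0.496, -0.079,  0.062]))]
reset_button_top [(array([293., 218.]), 0.56, array([ 0.593, -0.095,  0.081])), (array([294., 185.]), 0.48, array([ 0.489, -0.086,  0.063]))]
square_1 [(array([329., 184.]), 0.67, array([ 0.494, -0.   ,  0.063])), (array([364., 181.]), 0.57, array([0.497, 0.083, 0.062]))]
chassis [(array([332., 220.]), 0.6, array([ 0.565, -0.002,  0.012])), (array([294., 217.]), 0.51, array([ 0.591, -0.094,  0.084])), (array([332., 183.]), 0.48, array([0.493, 0.008, 0.061]))]
control_knob [(array([309., 253.]), 0.63, array([ 0.659, -0.067,  0
[... 380 characters left out ...]
y([310., 222.]), 0.93, array([ 0.573, -0.045,  0.056])), (array([285., 180.]), 0.8, array([0.581, 0.084, 0.052]))]
reset_button_base [(array([272., 257.]), 0.95, array([ 0.482, -0.09 ,  0.057]))]
reset_button_top [(array([272., 254.]), 0.5, array([ 0.482, -0.086,  0.061]))]
square_1 [(array([239., 197.]), 0.76, array([0.481, 0.071, 0.061])), (array([257., 223.]), 0.71, array([ 0.487, -0.009,  0.061])), (array([274., 256.]), 0.49, array([ 0.486, -0.09 ,  0.059]))]
chassis [(array([295., 246.]), 0.91, array([ 0.539, -0.049,  0.011]))]
control_knob [(array([353., 227.]), 0.8, array([ 0.648, -0.075,  0.033]))]
wrist [ 0.27326077 -0.53850955  0.38414919] [-0.25584839 -0.09242736 -0.96228831]
0.95
```

View pics/scene0.png

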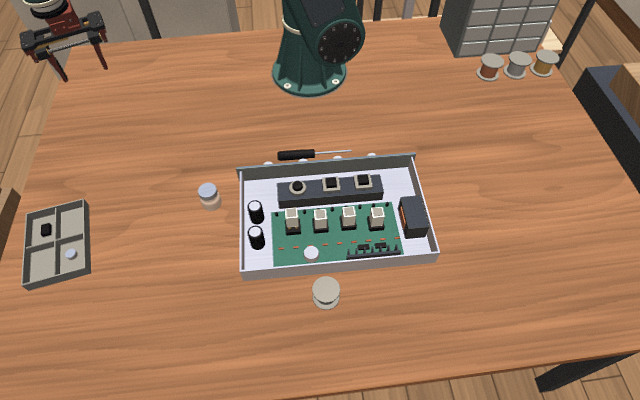

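View pics/side0.png

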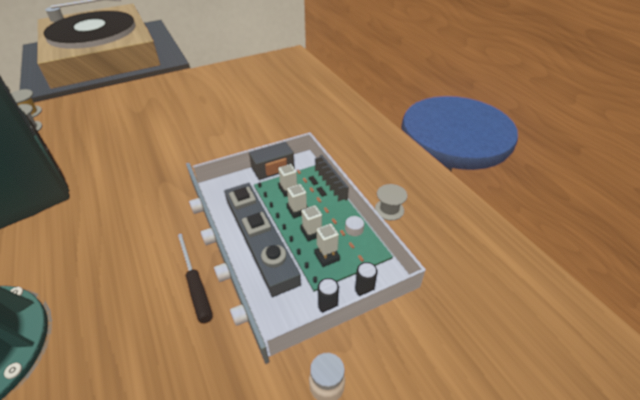

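The scene view shows the proud relay at (292,218), at the −y end of the row. The round key is at (297,187), also at the −y end. The side view agrees: relay (327,240), round key (272,256). Next I'll shut the fingers and look from above with the wrist camera.

Run:
```python
from h import *
from scipy.spatial.transform import Rotation as Ro
print(Ro.from_quat(current_orientation()).as_matrix().round(3))
move_gripper(0.0)
yaw=-0.05
for base in (0,np.pi):
    R=Ro.from_euler('z',yaw+base)*Ro.from_euler('x',np.pi)
    print(base,inverse_kinematics([.50,-.08,.30],R.as_quat()),inverse_kinematics([.585,-.1,.1],R.as_quat()))
move_ptp([.45,-.10,.33],(Ro.from_euler('z',yaw)*Ro.from_euler('x',np.pi)).as_quat())
c=capture("wrist"); cv2.imwrite("pics/wrist1.png",c["image"])
R=np.array(c["R"]);print(-R.T@np.array(c["t"]),R[2])
for q in ("loose_relay_top","loose_socket","relay_1","reset_button_base","reset_button_top","square_1"):
    print(q,[(np.round(s["xy"]),round(s["conf"],2),np.round(pt(c,s["xy"]),3)) for s in spot_in("wrist",q)])
print(current_clock(),current_finger_gap(),current_force())
np.savez("w1.npz",**{k:np.array(v) for k,v in c.items()})
```

```text
[[ 0.338 -0.941  0.   ]
 [-0.941 -0.338  0.   ]
 [-0.    -0.    -1.   ]]
0 [-2.95148003e-01  1.56891737e-01  1.59571543e+00 -4.44089210e-16
  1.38898549e+00 -2.45148003e-01] [-2.85659982e-01  4.81704302e-01  1.65343154e+00 -4.44089210e-16
  1.00645681e+00 -2.35659982e-01]
3.141592653589793 [-0.295148    0.15689174  1.59571543  0.          1.38898549  2.89644465] [-0.28565998  0.4817043   1.65343154  0.          1.00645681  2.90593267]
[ 0.45445736 -0.02547098  0.49127844] [-0.01488805 -0.27234672 -0.96208399]
loose_relay_top [(array([410., 160.]), 0.91, array([ 0.566, -0.093,  0.082]))]
loose_socket [(array([413., 159.]), 0.96, array([ 0.571, -0.092,  0.082])), (array([415., 160.]), 0.53, array([ 0.574, -0.093,  0.082]))]
relay_1 [(array([414.,  64.]), 0.86, array([0.574, 0.025, 0.069])), (array([411., 115.]), 0.79, array([ 0.571, -0.037,  0.069])), (array([424.,  11.]), 0.59, array([0.585, 0.085, 0.068]))]
reset_button_base [(array([347., 146.]), 0.79, array([ 0.487, -0.073,  0.063]))]
reset_button_top [(array([345., 149.]), 0.86, array([ 0.484, -0.077,  0.062]))]
square_1 [(array([342.,  19.]), 0.87, array([0.487, 0.083, 0.061])), (array([342.,  86.]), 0.59, array([0.484, 0.003, 0.063]))]
4.5833 0.00034168525402320643 [ 0.39106712 -0.12584246 -0.24361939]
```

View pics/wrist1.png

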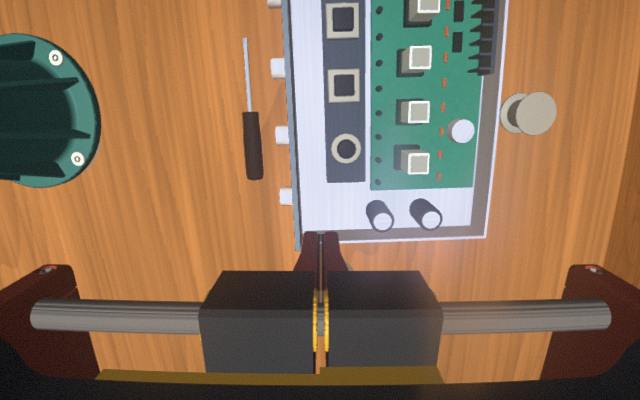

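The wrist view shows the relay tops as bright squares, with the proud one at about (418,163). The round key's cap is at about (346,149). I'll refine both, plus the yaw, from the depth point cloud.

Run:
```python
import numpy as np,cv2
c=dict(np.load("w1.npz"))
K=c["intrinsics"];k1=float(c["k1"]);R=c["R"];t=c["t"]
v,u=np.mgrid[:400,:640]
d=np.stack([(u-K[0,2])/K[0,0],(v-K[1,2])/K[1,1]],-1);s=d.copy()
for _ in range(20): s=d/(1+k1*(s**2).sum(-1,keepdims=True))
z=c["range_z"];P=(np.concatenate([s,np.ones_like(s[...,:1])],-1)*z[...,None]-t)@R
np.save("P1.npy",P)
def plane(lo,hi,x0,x1,y0,y1,name):
    m=(z>0)&(P[...,2]>lo)&(P[...,2]<hi)&(P[...,0]>x0)&(P[...,0]<x1)&(P[...,1]>y0)&(P[...,1]<y1)
    n,l,st,ce=cv2.connectedComponentsWithStats(m.astype(np.uint8))
    for i in range(1,n):
        if st[i,4]<60: continue
        q=P[l==i]; r=cv2.minAreaRect((q[:,:2]*1000).astype(np.float32))
        print(name,st[i,4],ce[i].round(1),q.mean(0).round(4),"rect",np.round(r[0],1),np.round(r[1],1),round(r[2],1))
plane(.075,.09,.54,.62,-.14,.12,"proud")
plane(.064,.073,.54,.62,-.08,.12,"home")
plane(.058,.067,.45,.52,-.13,.12,"keys")
```

```text
proud 491 [417.5 162.7] [ 0.5767 -0.0972  0.0817] rect [577.6 -98.1] [28.6 28.5] 88.4
home 312 [427.9   6.3] [0.5903 0.091  0.0674] rect [591.  91.] [15.  28.2] 88.0
home 537 [419.7  57.2] [0.581  0.0329 0.0675] rect [581.4  33.3] [28.7 28.5] 0.5
home 486 [418.  111.9] [ 0.58   -0.0335  0.0677] rect [581.1 -33.7] [27.8 28.9] 87.9
keys 477 [343.  18.] [0.4878 0.0833 0.0611] rect [487.9  83.4] [26.7 24.8] 87.7
keys 424 [344.3  84.9] [0.4865 0.0046 0.0613] rect [486.5   4.8] [25.3 26.6] 0.4
keys 283 [346.3 148.8] [ 0.4864 -0.0772  0.0613] rect [486.2 -77.7] [24.5 24.3] 87.9
```

Run:
```python
import cv2
i=cv2.imread("pics/wrist1.png")[0:210,310:500]
cv2.imwrite("pics/w1crop.png",cv2.resize(i,None,fx=2.8,fy=2.8,interpolation=cv2.INTER_NEAREST))
```

```text
(no output)
```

View pics/w1crop.png

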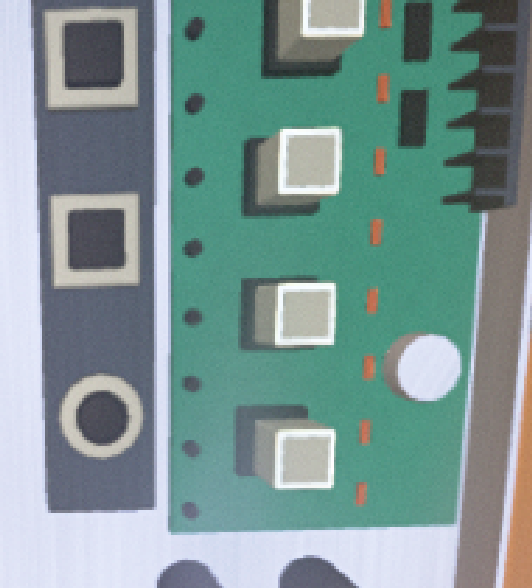

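Run:
```python
from h import *
from scipy.spatial.transform import Rotation as Ro
q=(Ro.from_euler('z',-.035)*Ro.from_euler('x',np.pi)).as_quat()
x,y=.5772,-.0977
move_ptp([x,y,.16],q)
servo_line([x,y,.092],q,rate=.1)
f0=current_force(); print(f0,current_position())
print(servo_line([x,y,.066],q,rate=.015,contact_N=14))
print(current_position(),current_force()-f0,current_torque(),current_clock())
```

```text
[ 0.12495948 -0.47653996  0.57921517] [ 0.57769971 -0.09788416  0.09265054]
True
[ 0.57724659 -0.09769679  0.06833068] [-0.52676004  0.82039327  5.68298653] [-0.00114073  0.08124829 -0.01072558] 7.7167
```

Run:
```python
from h import *
x,y=.5772,-.0977
f0=current_force()
print(servo_line([x,y,.0655],None,rate=.01,contact_N=18))
print(current_position(),current_force(),current_clock())
sleep(.2); print(current_position(),current_force())
servo_line([x,y,.16],None,rate=.12)
print(current_force())
for n in ("side","wrist"):
    c=capture(n); cv2.imwrite(f"pics/{n}2.png",c["image"])
    np.savez(n+"2.npz",**{k:np.array(v) for k,v in c.items()})
print(current_clock())
```

```text
True
[ 0.57726145 -0.0977111   0.06830518] [-1.13587728  0.47199032  7.45808439] 7.95
[ 0.57722831 -0.09770755  0.06830772] [-1.20429736  0.15605521  5.69428606]
[-0.18365035 -1.34898143 -0.49160384]
9.1667
```

View pics/wrist2.png

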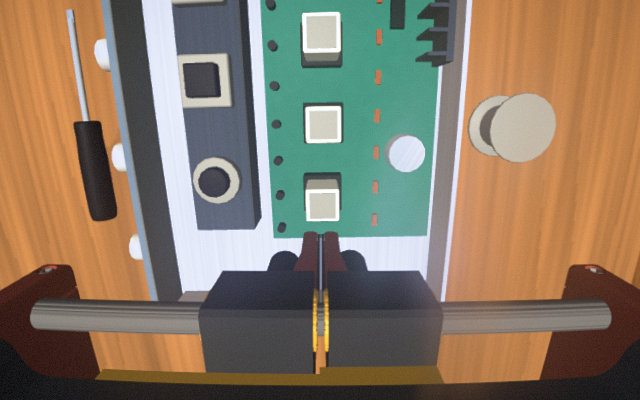

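View pics/side2.png

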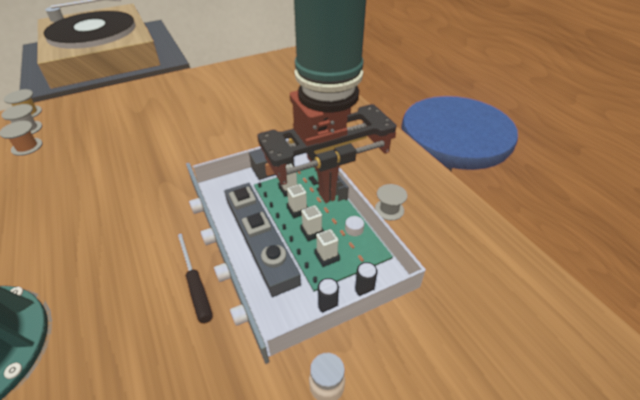

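The side view shows the relay at (327,245), now level with its neighbours. In the wrist view all the tops look alike, with the relay at (322,204) and the round cap at (215,181). I'll compare heights from depth and refine the cap's centre.

Run:
```python
import numpy as np,cv2
c=dict(np.load("wrist2.npz"))
K=c["intrinsics"];k1=float(c["k1"]);R=c["R"];t=c["t"]
v,u=np.mgrid[:400,:640]
d=np.stack([(u-K[0,2])/K[0,0],(v-K[1,2])/K[1,1]],-1);s=d.copy()
for _ in range(20): s=d/(1+k1*(s**2).sum(-1,keepdims=True))
z=c["range_z"];P=(np.concatenate([s,np.ones_like(s[...,:1])],-1)*z[...,None]-t)@R
def f(lo,hi,x0,x1,y0,y1,name):
    m=(z>0)&(P[...,2]>lo)&(P[...,2]<hi)&(P[...,0]>x0)&(P[...,0]<x1)&(P[...,1]>y0)&(P[...,1]<y1)
    n,l,st,ce=cv2.connectedComponentsWithStats(m.astype(np.uint8))
    for i in range(1,n):
        if st[i,4]<100: continue
        q=P[l==i]; r=cv2.minAreaRect((q[:,:2]*1000).astype(np.float32))
        print(name,st[i,4],ce[i].round(1),q.mean(0).round(4),np.median(q[:,2]).round(4),"rect",np.round(r[0],1),np.round(r[1],1))
f(.064,.09,.54,.62,-.14,.12,"relays")
f(.058,.067,.45,.52,-.13,.12,"keys")
```

```text
relays 1557 [320.8  32.4] [0.5817 0.033  0.0677] 0.0678 rect [581.8  33.4] [28.4 28. ]
relays 1327 [323.3 123.9] [ 0.5813 -0.0324  0.0677] 0.0678 rect [581.2 -32.7] [27.6 28.1]
relays 1092 [322.5 204.3] [ 0.5784 -0.0971  0.0677] 0.0679 rect [578.3 -97.6] [27.6 27.8]
keys 1132 [200.1  79.7] [0.4871 0.0049 0.0613] 0.0614 rect [486.6   4.9] [25.6 26.6]
keys 686 [212.8 182.1] [ 0.4873 -0.0764  0.0612] 0.0613 rect [486.7 -77. ] [24.9 24.3]
```

All three tops visible in depth agree to 0.1 mm, so the relay is home. Now the reset key.

Run:
```python
from h import *
x,y=.4867,-.0770
p=current_position()
servo_line([x,y,.14],None,rate=.12)
servo_line([x,y,.070],None,rate=.1)
f0=current_force()
print(servo_line([x,y,.054],None,rate=.015,contact_N=14),current_position(),current_force()-f0)
sleep(.3); print(current_position(),current_force()-f0)
servo_line([x,y,.14],None,rate=.1)
print(current_force(),current_clock())
c=capture("wrist"); cv2.imwrite("pics/wrist3.png",c["image"])
for q in ("reset_button_top","loose_relay_top","relay_1","square_1"):
    print(q,[(np.round(s["xy"]),round(s["conf"],2),np.round(pt(c,s["xy"]),3)) for s in spot_in("wrist",q)])
```

```text
True [ 0.48682478 -0.0770141   0.05631513] [-1.14082981  0.41779406  7.81571192]
[ 0.48678423 -0.07702749  0.05628564] [-1.58182092 -0.61857007  8.46466272]
[ 0.20889137 -0.4978083  -0.07326151] 13.1333
reset_button_top [(array([321., 207.]), 0.81, array([ 0.487, -0.075,  0.061]))]
loose_relay_top [(array([426., 226.]), 0.66, array([ 0.568, -0.091,  0.068]))]
relay_1 [(array([438., 148.]), 0.98, array([ 0.574, -0.031,  0.068])), (array([440.,  59.]), 0.93, array([0.572, 0.03 , 0.069])), (array([446.,   3.]), 0.53, array([0.594, 0.08 , 0.018])), (array([322., 207.]), 0.39, array([ 0.488, -0.074,  0.062]))]
square_1 [(array([312.,   9.]), 0.76, array([0.486, 0.068, 0.052])), (array([317.,  99.]), 0.65, array([0.487, 0.006, 0.062])), (array([430., 226.]), 0.38, array([ 0.571, -0.091,  0.069]))]
```

View pics/wrist3.png

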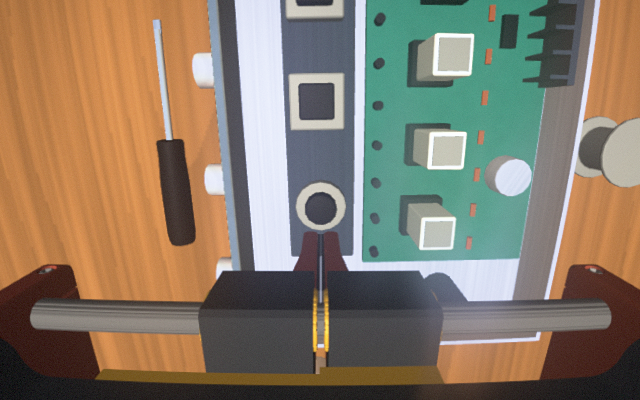

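The wrist view shows the round cap at (321,207), sprung back up to about 61–62 mm. The relay is at (434,232) and still level with the others. Both presses ended on hard stops: the relay read 68.3 mm against a nominal 68, the key 56.3 against 56. I'll back away and hand in.

Run:
```python
from h import *
p=current_position()
servo_line([p[0],p[1],.33],None,rate=.2)
c=capture("side"); cv2.imwrite("pics/side4.png",c["image"])
print(current_position(),current_force(),current_clock())
close_job()
```

```text
[ 0.48548286 -0.07665754  0.32862237] [-1.06457812  0.53333473 -0.3140843 ] 14.5333
the job is handed in; nothing more can be done
```

View pics/side4.png

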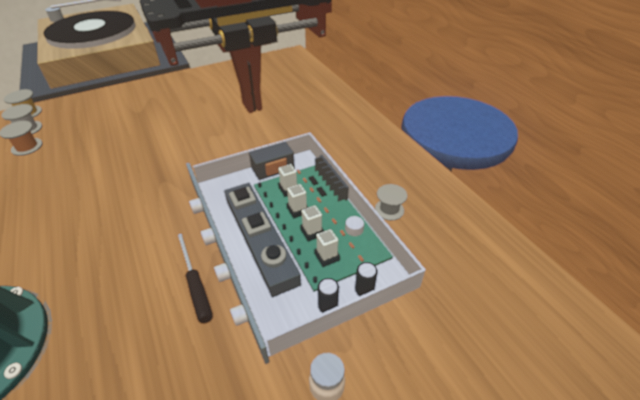

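I pressed the proud relay, the one at the −y end of the row, straight down with shut fingers. It met its hard stop at a tool height of 68.3 mm, and a second, firmer push on it moved it no further. In the depth image its top then matched its two visible neighbours to 0.1 mm.

After that I pressed the round reset key to its stop at 56.3 mm and released it. The wrist camera showed the cap back up at about 61–62 mm.

The job was handed in at 14.5 s, with the gripper about 0.33 m above the bench and clear of everything. The last picture shows all four relays level and the loose things where they were. No check failed. Both stops read 0.3 mm above nominal; since both show the same offset, I take it for a small height error in the tool reading.

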